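# Rehang the orange bin flap on the spool bin

### The job

The orange flap belongs on the bin that holds the white spool: pinch its two tabs together to draw back the sprung hinge pin, lift the flap straight up off the empty bin, and lower it gently, without forcing it, into the hinge cradles of the spool bin. Let the pin spring fully out into its hole so that the flap hangs locked on both sides, and let go. Leave the prism, the lamp base and the tape roll where they are.

Things in the scene. Friction and masses are not known exactly. Their poses are not given: they have to be found in the camera images.
- bin_empty: Open grey bin, 200 mm wide, fixed to the cart, empty, flap hung at its front at the start. Origin: on the cart top below the middle of its hinge line; x into the bin, y along the hinge line, z up. Bin body from x = -22 to 112 mm, walls 88 mm high, plus black hinge brackets at y = 78 to 86 and -78 to -98 mm, tops 17 mm above the hinge axis. Hinge axis 115 mm above the cart.
- bin_spool: Second bin, same form, size and axes, with a white spool holder and a blue and white spool inside (88 mm high) and no flap at the start. Fixed. Its hinge bracket is screwed on through slots: the hinge axis lies 115 to 127 mm above the cart, not measured: lower the flap slowly until the cradles are felt to carry it.
- spool_hinge (a point): Middle of the spool bin's hinge line at its lowest setting (115 mm up); axes as the bin. Open U cradles at y = 78 to 86 and -78 to -86 mm, 14 mm wide in x, mouths flared to about 30 mm. Outside the right one, y = -90 to -98 mm, a plate with a closed 10 mm square hole on the axis for the sprung pin. Flap and bins must not be pressed or knocked together with more than 20 N.
- flap_hinge (a point): Middle of the flap's hinge axis; axes as the bin it hangs on. Translucent orange panel 150 mm wide (y), 5 mm thick, down to 80 mm below the axis, top rail 14 mm thick to 6 mm above it; about 0.25 kg. White sleeves, 12 mm in diameter, at y = +-75 to +-85 mm rest in the cradles with 3 mm play along y. The 7 mm steel pin in the right sleeve reaches y = -98 mm, drawn back -84 mm.
- flap_grip (a point): Where to pinch: 34 mm above the flap's hinge axis, 7 mm to +y of its middle; half-way between the outer faces of the two tabs once pinched together. Tabs 18 mm wide (x), 6 mm thick, tops 48 mm above the axis. White tab, fixed to the flap: outer face 15 mm to +y of this point. Black tab, on the pin: outer face 29 mm to -y, 15 mm when drawn back. Jaws close along y from over 60 to 30 mm.
- flap_pin (a joint): Sprung pin on the flap, moving with the black tab: 0 fully out, 0.014 m fully drawn back at its stop. The spring pushes it out with 3 N at 0 and 8 N at 0.014.
- prism: Bystander: upright three-sided glass prism, 50 mm high, 42 mm wide, origin under its centre.
- lamp_base: Bystander: chrome desk lamp base, disc 90 mm in diameter with a 14 mm stem, 150 mm high, origin under its centre.
- tape_roll: Bystander: cardboard tape core lying flat, 56 mm in diameter, 22 mm high, origin under its centre.
Mind the look-alikes: they are no part of the job. Leave any turquoise look-alike of the part that bears flap_hinge alone. Leave any yellow look-alike of the bin_empty alone.

How it is judged:
By the outcome, as a careful person would: the job done as asked, in the order asked, and still so for the second after the job is handed in, with the robot touching nothing.
It also fails if it takes over 58 s, if anything falls off the work surface, if the arm or the gripper's body presses on something with over 40 N, if the wrist force passes 120 N, or if a joint passes its speed limit or range.

### The arm

A 7-joint arm with a two-finger parallel gripper is mounted at the origin on the work surface. World frame = base frame: x ahead of the robot, y to its left, z up, the work surface at z = 0. Lengths are in m, angles in rad, forces in N, time in s.
With the tool pointing down it reaches from about 0.425 to 0.875 m from the base axis. Payload 4.7 kg.
Tool frame: the origin (TCP) lies between the finger pads; the fingertips stand 14 mm ahead of it and the grasp point (between the pads) lies 5 mm behind it; z points along the fingers, y is the line along which they close (so a half turn about z gives the same grasp; the last joint's range is limited). The gripper opens to 87 mm and grips with 3 to 60 N. Pads are 19 mm wide; open, the fingers measure 117 mm over their backs; the gripper's body (75 mm by 190 mm) begins 51 mm behind the grasp point.
Start: joints at [0.014, 0.321, -0.07, 1.45, 0.023, 1.371, -0.057], TCP at [0.65, -0, 0.215] pointing down, gripper open.
Joint ranges: [-2.86, 2.86], [-0.3, 2.09], [-1.38, 1.24], [0.06, 2.45], [-1.56, 4.7], [0.09, 2.05], [-2.69, 2.69]. Speed limits (rad/s): [2.57, 2.57, 3.14, 3.14, 3.14, 3.14, 3.14].

### API

Orientations are given as a unit quaternion [w, x, y, z].
In Python, from cell import sense, read_camera, hand_in gives the robot as it stands.
- The arm moves only by the shell command python3 -m handwheel 'ROWS' [FORCE]. ROWS is JSON, a list of rows, each an object with "translation": the shift along the tool's x, y, z in cm, a list of three; "rotation": the turn, a rotation vector about the tool's x, y, z in degrees, a list of three; "jaw": the finger opening in cm, from 0 to 8.7. In form: [{"translation": [dx, dy, dz], "rotation": [wx, wy, wz], "jaw": jaw}, ...]. A call has exactly 8 rows; each row shifts and turns the commanded pose from where the row before left it, along the tool's axes as they then stand; what a row does not reach is not made up. A row lasts 1/12 s, in which the tool goes at most 41.7 mm and 7.16 degrees, less where a joint would pass 70% of its speed; a pose out of reach is approached as far as the arm can. A call is refused whole if a number of a shift passes 4.17 or a number of a turn 7.16, either way. A call with a gripper value outside its range is refused whole. The fingers move at their own pace and stop on an object; FORCE is the grip in N (left out, the last holds). Time passes only in rows, so rows that do not move let the fingers close, or fill a call up. It gives the time, the measured TCP pose, the force, the opening and the grip force at its end, in the units of the state.
- sense(): the state, without advancing time (a new reading comes with each control period).
- read_camera(name): name is "scene" or "side" or "wrist"; returns a dict with "img" (480x640x3 uint8, red, green, blue), "vertical_fov" (degrees; the focal length in pixels is half the picture's height over the tangent of half this angle, whatever the lens; pixels are square), "cx", "cy" (the principal point, pixels), "xyz" and "orientation" of the camera in the world. Camera axes: x right, y up, looking along -z (the intrinsics and any distortion apply to the point x, -y, -z); pixel columns grow to the right and rows downward; lengths in m; the calibration is good to about 2 mm. A picture is of the moment at which its call begins. There is no depth.
- hand_in(): hands the job in; it is judged then, once.
The state is a dict: "time": time; "q": joint angles; "joint_vel": joint speeds; "joint_torque": joint torques, N m; "eef_pos": TCP position; "eef_rot": TCP orientation; "contact_force": force on the tool from outside, world axes, zero at the start; "torque": the same for the moment, N m; "width": finger opening in m; "grasp_force": force on a finger pad.
Only numpy, scipy, OpenCV 4.12 (cv2) and the standard library are available. Lean on these libraries where they do the work, as an engineer would, in place of code of your own. Each camera call takes 0.05 s, during which the arm holds its last target. There are 200 camera calls.

## Working session

There is one attempt and no reset: what is moved stays moved. The work goes in short steps, Python scripts to look and compute and a shell command to move; the robot and the scene stay as the last step left them, time stands still between calls to the robot, and variables do not carry over. Pictures are saved under pics/ and viewed, at most 10 in all, crops included, and the job is handed in when it is done.

```bash
ls; mkdir -p pics; python3 - <<'E'
from cell import *
import cv2,json
s=sense();print({k:s[k] for k in('time','eef_pos','eef_rot','width','contact_force')})
for n in('scene','side','wrist'):
    c=read_camera(n);im=c.pop('img');cv2.imwrite(f'pics/{n}0.png',im[:,:,::-1]);print(n,{k:c[k] for k in c})
E
```

```text
pics
{'time': 0.0, 'eef_pos': array([ 6.49429651e-01, -1.02435527e-04,  2.13945954e-01]), 'eef_rot': array([-6.43334696e-04,  7.07134992e-01,  7.07077915e-01, -7.15197164e-04]), 'width': 0.0867533292305038, 'contact_force': array([-0.00194831,  0.62586415, -0.08361035])}
scene {'vertical_fov': 47.432495036007225, 'cx': 317.41590063745093, 'cy': 239.64750774368713, 'xyz': array([ 1.22287493, -0.18094904,  0.73849647]), 'orientation': array([0.72067985, 0.34606711, 0.26429811, 0.53944843])}
side {'vertical_fov': 50.03271800610609, 'cx': 317.6916522917853, 'cy': 249.08938522124632, 'xyz': array([0.28867089, 0.68066255, 0.8302513 ]), 'orientation': array([-0.10432302, -0.0530156 ,  0.36792029,  0.92246448])}
wrist {'vertical_fov': 65.4060361194559, 'cx': 318.96454818436865, 'cy': 239.8798178212316, 'xyz': array([0.64932663, 0.06639607, 0.38343893]), 'orientation': array([ 9.92146844e-01, -1.25074578e-01,  9.63636982e-04,  2.47138588e-04])}
```

View pics/scene0.png

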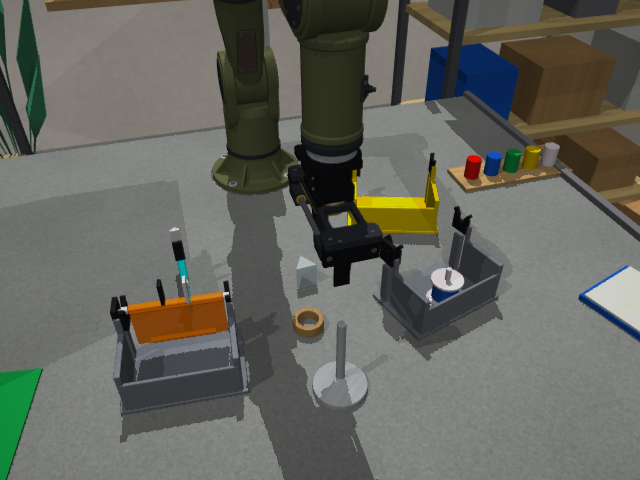

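View pics/side0.png

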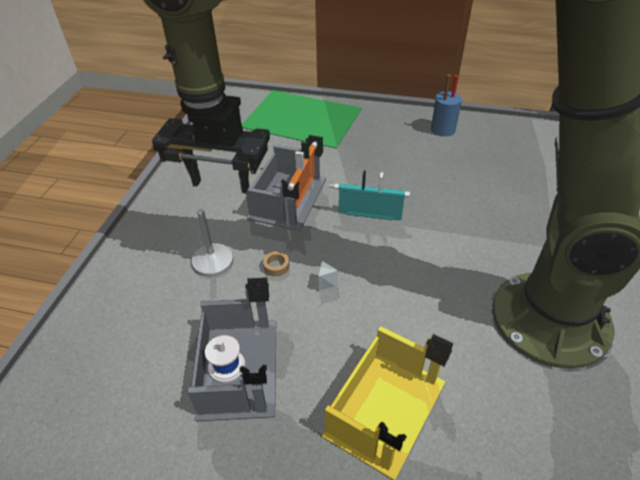

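View pics/wrist0.png

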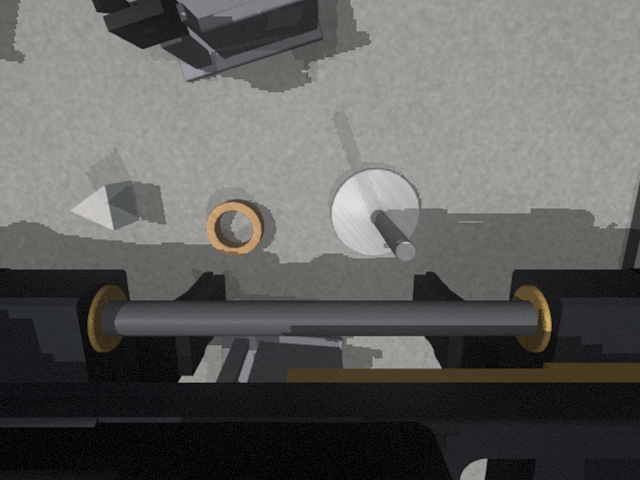

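Scene view: the orange flap hangs on the grey bin at (180,350), and the spool bin is at (440,285). The look-alikes are the yellow bin at (395,210) and the turquoise flap at (182,265). Only the orange flap on the grey bin and the grey bin with the spool fit the description. I'll confirm this with an enlarged crop.

```bash
python3 - <<'E'
import cv2,numpy as np
a=cv2.imread('pics/scene0.png');b=cv2.imread('pics/side0.png')
def c(im,x,y):return cv2.resize(im[y:y+150,x:x+200],(400,300),interpolation=cv2.INTER_CUBIC)
g=np.vstack([np.hstack([c(a,90,265),c(a,340,190)]),np.hstack([c(b,190,120),c(b,140,275)])])
cv2.imwrite('pics/grid.png',g)
E
```

```text
(no output)
```

View pics/grid.png

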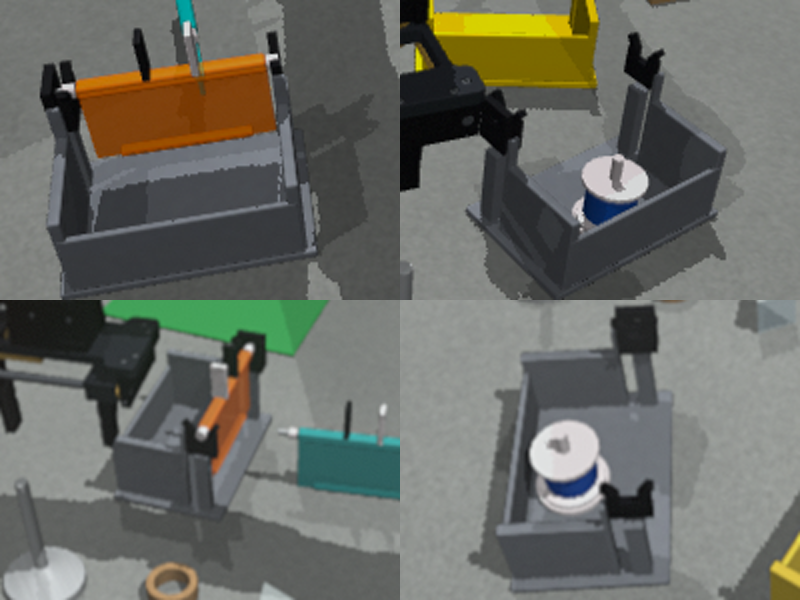

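The crop confirms it: the orange flap is on the grey bin, and the spool bin is grey with open cradles. Next I fit the poses.

```bash
cat > h.py <<'E'
import numpy as np, pickle
from scipy.spatial.transform import Rotation as R
from scipy.optimize import least_squares
def rot(q): return R.from_quat(np.roll(q,-1))
def cam(c):
    return dict(f=240/np.tan(np.radians(c['vertical_fov'])/2),cx=c['cx'],cy=c['cy'],xyz=np.array(c['xyz']),R=rot(np.array(c['orientation'])).as_matrix())
def proj(c,p):
    q=(np.atleast_2d(p)-c['xyz'])@c['R']
    return np.stack([c['cx']+c['f']*q[:,0]/-q[:,2],c['cy']-c['f']*q[:,1]/-q[:,2]],1)
def world(pose,p):
    x,y,yaw,dz=pose;c,s=np.cos(yaw),np.sin(yaw);p=np.atleast_2d(p)*1e-3
    return np.stack([x+c*p[:,0]-s*p[:,1],y+s*p[:,0]+c*p[:,1],p[:,2]],1)
def fit(obs,x0,dzfree,cams):
    # obs: (cam,(x,y,z mm),movesWithHinge,(u,v))
    def res(v):
        dz=v[3]*1000 if dzfree else 0
        return np.concatenate([(proj(cams[c],world((*v[:3],0),[p[0],p[1],p[2]+(dz if m else 0)]))[0]-uv) for c,p,m,uv in obs])
    r=least_squares(res,x0 if dzfree else x0[:3],loss='soft_l1',f_scale=2,x_scale=[.01,.01,.05,.01][:4 if dzfree else 3]);return r.x,res(r.x).reshape(-1,2)
E
python3 - <<'E'
from h import *
from cell import read_camera
C={n:cam(read_camera(n)) for n in('scene','side')}
pickle.dump(C,open('c.pkl','wb'))
A=[('scene',(112,-100,88),0,(120,385)),('scene',(112,100,88),0,(240,367.5)),('scene',(0,85,115),1,(227,293)),('scene',(0,-80,115),1,(124,310)),
('scene',(0,19,163),1,(185.5,277)),('side',(0,85,115),1,(292,187.5)),('side',(0,-80,115),1,(314.5,144.5)),('side',(0,19,163),1,(300,152.5))]
B=[('scene',(112,-100,88),0,(428.5,306)),('scene',(112,100,88),0,(502,265)),('scene',(0,82,132),1,(463.5,212)),('side',(112,100,88),0,(190,389)),('side',(112,-100,88),0,(201.5,301.5)),('side',(0,82,132),1,(254,368.5)),('side',(0,-88,132),1,(258,280.5))]
for o,x0,f in((A,(.65,-.25,0,0),0),(B,(.65,.2,.3,0),1)):
    x,r=fit(o,np.array(x0),f,C);print(x.round(4),np.degrees(x[2]).round(2));print(r.round(1).tolist())
E
```

```text
[ 0.5552 -0.2308 -0.059 ] -3.38
[[-10.0, -5.2], [7.2, -12.3], [1.2, 0.7], [-0.1, 0.3], [-3.0, 1.3], [-0.9, 0.3], [-1.0, 0.4], [-0.4, -0.4]]
[0.515  0.227  0.2832 0.008 ] 16.22
[[-5.7, -1.2], [5.0, -2.8], [-3.2, -0.1], [-3.6, 9.1], [-1.4, -3.6], [0.5, -1.7], [-0.1, 1.0]]
```

```bash
python3 - <<'E'
from h import *
C=pickle.load(open('c.pkl','rb'))
A=[('scene',(0,85,115),1,(227,293)),('scene',(0,-80,115),1,(124,310)),('scene',(0,19,163),1,(185.5,277)),('side',(0,85,115),1,(292,187.5)),('side',(0,-80,115),1,(314.5,144.5)),('side',(0,19,163),1,(300,152.5))]
a,r=fit(A,np.array((.65,-.25,0,0)),0,C);print(a,r.round(1).tolist())
f=lambda v:(proj(C['scene'],world((*a,0),[[v[0],-v[1],v[2]],[v[0],v[1],v[2]]]))-[[120,385],[240,367.5]]).ravel()
s=least_squares(f,[112,100,88]);print(s.x,s.fun); X,Y,Z=s.x
B=[('scene',(X,-Y,Z),0,(428.5,306)),('scene',(X,Y,Z),0,(502,265)),('scene',(0,82,132),1,(463.5,212)),('side',(X,Y,Z),0,(190,389)),('side',(X,-Y,Z),0,(201.5,301.5)),('side',(0,82,132),1,(254,368.5)),('side',(0,-88,132),1,(258,280.5))]
b,r=fit(B,np.array((.65,.2,.3,0)),1,C);print(b,np.degrees(b[2]),r.round(1).tolist())
g=world((*a,0),[0,7,149])[0];h=world((*b,0),[0,7,149+b[3]*1e3])[0];print(g,h, np.hypot(*g[:2]))
E
```

```text
[ 0.55345185 -0.23033384 -0.05595919] [[1.3, -0.2], [0.2, -0.4], [-2.8, 0.5], [-0.0, 0.6], [-0.5, 0.6], [0.3, -0.2]]
[128.32448092  85.91053873  85.62462033] [ 0.40592151  2.20052961 -0.42109155 -2.282767  ]
[0.50711952 0.22641178 0.23022858 0.00808748] 13.191126107257146 [[-0.2, -0.9], [2.6, 6.0], [-3.8, -1.3], [-9.9, -0.9], [-3.7, 1.2], [2.7, -1.0], [6.9, 1.4]]Traceback (most recent call last):
  File "<stdin>", line 9, in <module>
  File "h.py", line 11, in world
    x,y,yaw,dz=pose;c,s=np.cos(yaw),np.sin(yaw);p=np.atleast_2d(p)*1e-3
    ^^^^^^^^^^
ValueError: too many values to unpack (expected 4)
```

```bash
R='' ; python3 -m handwheel '[{"translation":[-2.8,-1.1,-1],"rotation":[0,0,0],"jaw":8.7},{"translation":[-2.8,-1.1,-1],"rotation":[0,0,0],"jaw":8.7},{"translation":[-2.8,-1.1,-1],"rotation":[0,0,0],"jaw":8.7},{"translation":[-2.8,-1.1,-1],"rotation":[0,0,0],"jaw":8.7},{"translation":[-2.8,-1.1,-1],"rotation":[0,0,0],"jaw":8.7},{"translation":[-2.8,-1.1,-1],"rotation":[0,0,0],"jaw":8.7},{"translation":[-2.8,-1.1,-1],"rotation":[0,0,0],"jaw":8.7},{"translation":[-2.8,-1.1,-1],"rotation":[0,0,0],"jaw":8.7}]'
python3 -m handwheel '[{"translation":[0,0,0],"rotation":[0,0,7],"jaw":8.7},{"translation":[0,0,0],"rotation":[0,0,7],"jaw":8.7},{"translation":[0,0,0],"rotation":[0,0,7],"jaw":8.7},{"translation":[0,0,0],"rotation":[0,0,7],"jaw":8.7},{"translation":[0,0,0],"rotation":[0,0,7],"jaw":8.7},{"translation":[0,0,0],"rotation":[0,0,7],"jaw":8.7},{"translation":[0,0,0],"rotation":[0,0,7],"jaw":8.7},{"translation":[0,0,0],"rotation":[0,0,7],"jaw":8.7}]'
python3 -m handwheel '[{"translation":[0,0,0],"rotation":[0,0,7],"jaw":8.7},{"translation":[0,0,0],"rotation":[0,0,7],"jaw":8.7},{"translation":[0,0,0],"rotation":[0,0,7],"jaw":8.7},{"translation":[0,0,0],"rotation":[0,0,7],"jaw":8.7},{"translation":[0,0,0],"rotation":[0,0,7],"jaw":8.7},{"translation":[0,0,0],"rotation":[0,0,2],"jaw":8.7},{"translation":[0,0,0],"rotation":[0,0,0],"jaw":8.7},{"translation":[0,0,0],"rotation":[0,0,0],"jaw":8.7}]'
cat >> h.py <<'E'
def snap(n):
    from cell import read_camera
    import cv2
    c=read_camera(n[0]);cv2.imwrite('pics/%s.png'%n[1],c['img'][:,:,::-1]);return cam(c)
def st():
    from cell import sense
    s=sense();M=rot(s['eef_rot']).as_matrix()
    print('t',round(s['time'],2),'p',s['eef_pos'].round(4),'yawx',np.degrees(np.arctan2(M[1,0],M[0,0])).round(2),'z',M[:,2].round(3),'F',s['contact_force'].round(2),'w',round(s['width'],4),'g',round(s['grasp_force'],1));return s,M
E
python3 - <<'E'
from h import *
st(); pickle.dump(snap(('wrist','w1')),open('w1.pkl','wb'))
c=snap(('scene','s1')); c=snap(('side','d1'))
import cv2
a,b=[cv2.imread('pics/%s.png'%n) for n in('s1','d1')]
def c(im,x,y,):return cv2.resize(im[y:y+150,x:x+200],(800,600),interpolation=cv2.INTER_CUBIC)
cv2.imwrite('pics/bs.png',np.hstack([c(a,340,190)[:, :],])); cv2.imwrite('pics/bd.png',c(b,140,275))
E
```

```text
time: 0.92
eef_pos: [0.5612, -0.2252, 0.2956]
eef_rot: [0.0, 0.707, 0.707, 0.0]
contact_force: [1.1, 0.5, -0.8]
width: 0.087
grasp_force: 0.0
time: 1.58
eef_pos: [0.5619, -0.224, 0.2949]
eef_rot: [-0.0, 0.957, 0.289, -0.0]
contact_force: [-0.3, -0.3, 0.2]
width: 0.0868
grasp_force: 0.0
time: 2.25
eef_pos: [0.562, -0.2239, 0.295]
eef_rot: [-0.0, 1.0, -0.025, -0.0]
contact_force: [-0.1, 0.1, 1.0]
width: 0.0871
grasp_force: 0.0
t 2.25 p [ 0.562  -0.2239  0.295 ] yawx -2.91 z [-0.  0. -1.] F [-0.05  0.09  1.02] w 0.0871 g 0.0
```

View pics/w1.png

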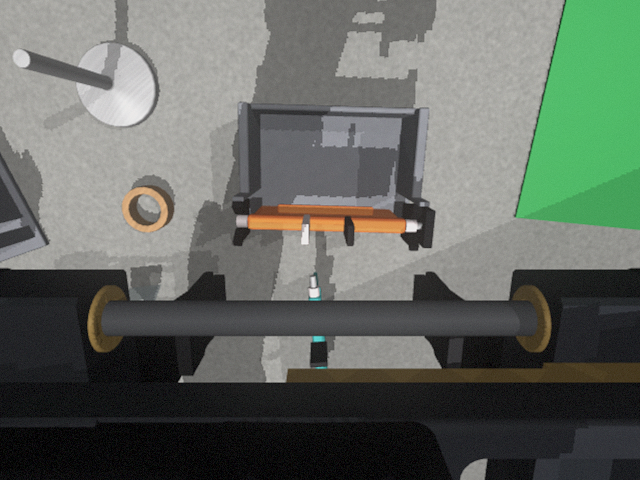

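The wrist view shows the flap's +y sleeve end at (237,221), the right sleeve at (412,226), the white tab at (305,240) and the black tab at (349,240). The turquoise flap stands clear, at (315,320).

```bash
python3 - <<'E'
from h import *
C=pickle.load(open('c.pkl','rb'));C['w']=pickle.load(open('w1.pkl','rb'))
W=[('w',(0,85,115),1,(237,221)),('w',(0,-80,115),1,(412,226.5)),('w',(0,75,121),1,(248,220)),('w',(0,-75,121),1,(406.5,225)),('w',(-9,19,163),1,(304.5,244)),('w',(-9,-19,163),1,(349,245))]
A=[('scene',(0,85,115),1,(227,293)),('scene',(0,-80,115),1,(124,310)),('side',(0,85,115),1,(292,187.5)),('side',(0,-80,115),1,(314.5,144.5)),('side',(0,19,163),1,(300,152.5))]
for o in(W,A+W):
    a,r=fit(o,np.array((.55,-.23,0,0)),0,C);print(a.round(4),np.degrees(a[2]),r.round(1).tolist());print(world((*a,0),[0,7,149]))
E
```

```text
[ 0.5563 -0.2322 -0.0823] -4.717131493702524 [[0.5, -1.4], [-1.5, -1.5], [-1.2, 1.2], [0.2, 1.2], [0.3, -0.1], [1.3, 0.3]]
[[ 0.55683133 -0.22518677  0.149     ]]
[ 0.5559 -0.2321 -0.0777] -4.452897804413868 [[0.6, 1.8], [-0.9, 0.2], [-1.7, -0.2], [-0.6, 0.2], [-0.8, -0.8], [0.5, -0.6], [-1.6, -1.5], [-1.2, 1.9], [0.1, 1.2], [0.3, 0.4], [1.2, 0.6]]
[[ 0.55644852 -0.22510238  0.149     ]]
```

View pics/bs.png

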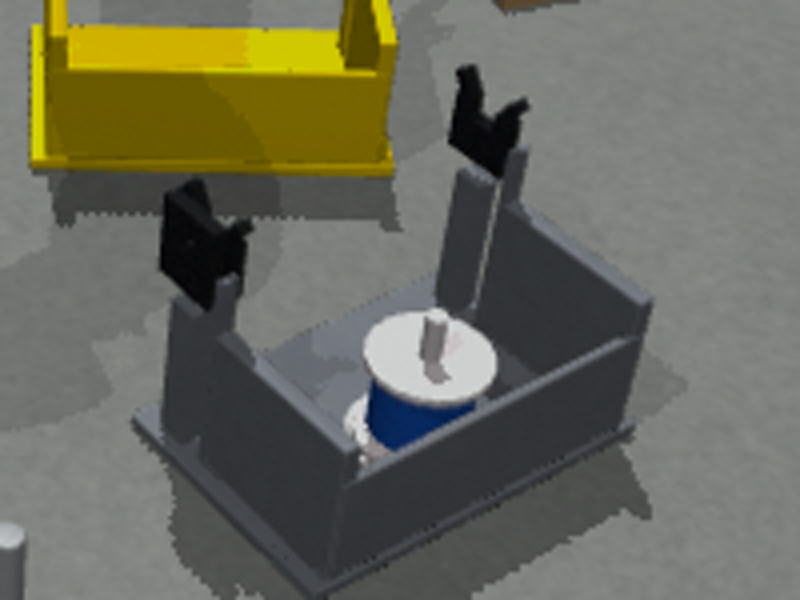

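View pics/bd.png

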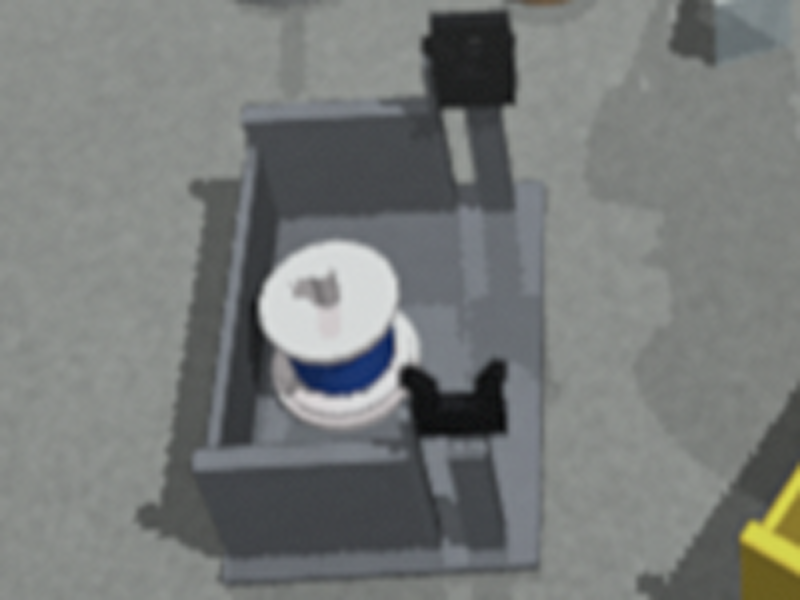

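```bash
python3 - <<'E'
from h import *
C=pickle.load(open('c.pkl','rb'))
base=[('scene',(112,-100,0),0,(420,338)),('scene',(112,100,0),0,(498,297)),('scene',(-22,-100,0),0,(374.3,293.8)),('side',(112,100,0),0,(196.3,420.5)),('side',(-22,100,0),0,(274.3,416.8)),('side',(-22,-100,0),0,(275.8,321))]
hin=[('scene',(0,82,132),1,(463.6,211.3)),('side',(0,82,132),1,(253.6,367.3)),('side',(0,-98,132),1,(258,278))]
for o,f in((base,0),(base+hin,1)):
    b,r=fit(o,np.array((.52,.22,.25,0.005)),f,C);print(b.round(4),np.degrees(b[2]),r.round(1).tolist());print(world((*b[:3],0),[0,7,149]))
E
```

```text
[0.5168 0.2273 0.2852] 16.340840931957626 [[-2.0, 2.9], [0.1, 0.5], [-2.3, 2.3], [-0.2, 2.6], [0.9, 1.7], [-0.1, 1.1]]
[[0.51478788 0.23406638 0.149     ]]
[0.5158 0.2289 0.2784 0.0091] 15.953101605022525 [[-2.0, 2.3], [0.5, 0.3], [-1.8, 1.6], [-0.4, 3.1], [0.7, 2.7], [0.5, 1.8], [-1.9, 0.3], [-0.4, 0.0], [-0.5, -0.5]]
[[0.51390628 0.23560687 0.149     ]]
```

```bash
python3 -m handwheel '[{"translation":[-0.5,0.1,1],"rotation":[0,0,1.6],"jaw":8.7},{"translation":[0,0,2],"rotation":[0,0,0],"jaw":8.7},{"translation":[0,0,2.3],"rotation":[0,0,0],"jaw":8.7},{"translation":[0,0,2.3],"rotation":[0,0,0],"jaw":8.7},{"translation":[0,0,2.3],"rotation":[0,0,0],"jaw":8.7},{"translation":[0,0,2.3],"rotation":[0,0,0],"jaw":8.7},{"translation":[0,0,1.4],"rotation":[0,0,0],"jaw":8.7},{"translation":[0,0,1],"rotation":[0,0,0],"jaw":8.7}]' 15
python3 - <<'E'
from h import *
st(); c=snap(('wrist','w2'))
print(proj(c,world((.5559,-.2321,-.0777,0),[[-9,22,163],[9,22,163],[-9,-22,163],[9,-22,163],[0,7,149]])))
import cv2
cv2.imwrite('pics/w2c.png',cv2.resize(cv2.imread('pics/w2.png')[150:400,150:500],None,fx=2,fy=2))
E
```

```text
time: 3.07
eef_pos: [0.5559, -0.2244, 0.147]
eef_rot: [-0.0, 0.999, -0.04, -0.001]
contact_force: [0.2, -0.4, 0.4]
width: 0.0869
grasp_force: 0.0
t 3.07 p [ 0.5559 -0.2244  0.147 ] yawx -4.57 z [-0.003  0.001 -1.   ] F [ 0.2  -0.35  0.39] w 0.0869 g 0.0
[[284.61049089 318.42856098]
 [283.58411219 280.60846513]
 [382.90374333 318.29248999]
 [384.6030836  280.45853573]
 [318.15022494 287.83982191]]
```

View pics/w2c.png

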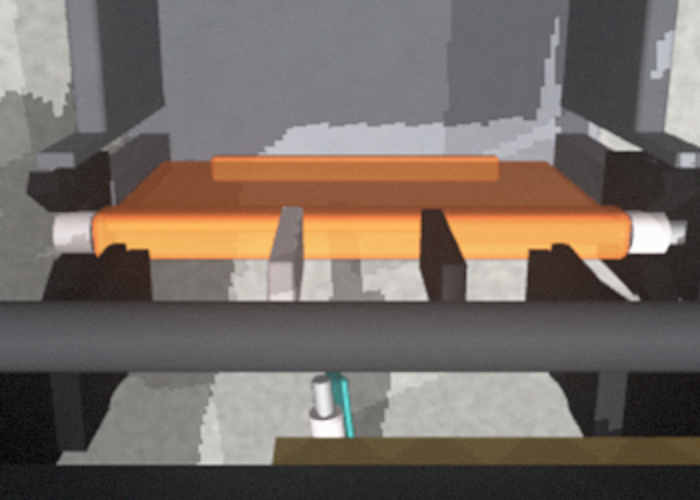

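The tabs lie within 1–2 mm of the prediction (white tab corner seen at about (285,282) in the full picture). Pinch.

```bash
python3 -m handwheel '[{"translation":[0,0,0.3],"rotation":[0,0,0],"jaw":7},{"translation":[0,0,0],"rotation":[0,0,0],"jaw":6},{"translation":[0,0,0],"rotation":[0,0,0],"jaw":5},{"translation":[0,0,0],"rotation":[0,0,0],"jaw":4.2},{"translation":[0,0,0],"rotation":[0,0,0],"jaw":3.6},{"translation":[0,0,0],"rotation":[0,0,0],"jaw":3.2},{"translation":[0,0,0],"rotation":[0,0,0],"jaw":2.7},{"translation":[0,0,0],"rotation":[0,0,0],"jaw":2.7}]' 20
python3 -c "from h import *;st()"
python3 -m handwheel '[{"translation":[0,0,0],"rotation":[0,0,0],"jaw":2.7},{"translation":[0,0,0],"rotation":[0,0,0],"jaw":2.7},{"translation":[0,0,0],"rotation":[0,0,0],"jaw":2.7},{"translation":[0,0,0],"rotation":[0,0,0],"jaw":2.7},{"translation":[0,0,0],"rotation":[0,0,0],"jaw":2.7},{"translation":[0,0,0],"rotation":[0,0,0],"jaw":2.7},{"translation":[0,0,0],"rotation":[0,0,0],"jaw":2.7},{"translation":[0,0,0],"rotation":[0,0,0],"jaw":2.7}]' 20
python3 -c "from h import *;st()"
```

```text
time: 3.78
eef_pos: [0.5571, -0.2266, 0.1468]
eef_rot: [0.001, 0.999, -0.041, 0.001]
contact_force: [0.0, -4.2, 1.6]
width: 0.0419
grasp_force: 2.0
t 3.78 p [ 0.5571 -0.2266  0.1468] yawx -4.64 z [ 0.001 -0.003 -1.   ] F [ 0.04 -4.18  1.56] w 0.0419 g 2.0
time: 4.45
eef_pos: [0.5578, -0.2229, 0.1467]
eef_rot: [-0.001, 0.999, -0.039, 0.001]
contact_force: [0.2, 3.5, 5.5]
width: 0.0296
grasp_force: 20.0
t 4.45 p [ 0.5578 -0.2229  0.1467] yawx -4.51 z [ 0.001  0.002 -1.   ] F [0.2  3.51 5.48] w 0.0296 g 20.0
```

```bash
python3 -m handwheel '[{"translation":[0,-0.1,-0.1],"rotation":[0,0,0],"jaw":2.7},{"translation":[0,-0.1,-0.2],"rotation":[0,0,0],"jaw":2.7},{"translation":[0,0,-0.4],"rotation":[0,0,0],"jaw":2.7},{"translation":[0,0,-0.5],"rotation":[0,0,0],"jaw":2.7},{"translation":[0,0,-0.5],"rotation":[0,0,0],"jaw":2.7},{"translation":[0,0,-0.5],"rotation":[0,0,0],"jaw":2.7},{"translation":[0,0,-0.5],"rotation":[0,0,0],"jaw":2.7},{"translation":[0,0,-0.5],"rotation":[0,0,0],"jaw":2.7}]' 25
python3 -c "from h import *;st()"
```

```text
time: 5.12
eef_pos: [0.5571, -0.223, 0.1787]
eef_rot: [0.0, 0.999, -0.04, 0.0]
contact_force: [0.0, -0.9, -1.5]
width: 0.0295
grasp_force: 25.0
t 5.12 p [ 0.5571 -0.223   0.1787] yawx -4.61 z [ 0. -0. -1.] F [ 0.02 -0.9  -1.46] w 0.0295 g 25.0
```

```bash
python3 -m handwheel '[{"translation":[0,0,-1],"rotation":[0,0,0],"jaw":2.7},{"translation":[0,0,-1.6],"rotation":[0,0,0],"jaw":2.7},{"translation":[0,0,-1.6],"rotation":[0,0,0],"jaw":2.7},{"translation":[0,0,-1.6],"rotation":[0,0,0],"jaw":2.7},{"translation":[0,0,-1.6],"rotation":[0,0,0],"jaw":2.7},{"translation":[0,0,-1.6],"rotation":[0,0,0],"jaw":2.7},{"translation":[0,0,-1.6],"rotation":[0,0,0],"jaw":2.7},{"translation":[0,0,-1.4],"rotation":[0,0,0],"jaw":2.7}]' 25
python3 -m handwheel '[{"translation":[-0.4,-1.4,0],"rotation":[0,0,0],"jaw":2.7},{"translation":[-0.7,-2.4,0],"rotation":[0,0,0],"jaw":2.7},{"translation":[-0.7,-2.8,0],"rotation":[0,0,0],"jaw":2.7},{"translation":[-0.8,-3,0],"rotation":[0,0,0],"jaw":2.7},{"translation":[-0.8,-3,0],"rotation":[0,0,0],"jaw":2.7},{"translation":[-0.8,-3,0],"rotation":[0,0,0],"jaw":2.7},{"translation":[-0.8,-3,0],"rotation":[0,0,0],"jaw":2.7},{"translation":[-0.8,-3,0],"rotation":[0,0,0],"jaw":2.7}]' 25
python3 -m handwheel '[{"translation":[-0.8,-3,0],"rotation":[0,0,0],"jaw":2.7},{"translation":[-0.8,-3,0],"rotation":[0,0,0],"jaw":2.7},{"translation":[-0.8,-3,0],"rotation":[0,0,0],"jaw":2.7},{"translation":[-0.8,-3,0],"rotation":[0,0,0],"jaw":2.7},{"translation":[-0.8,-3,0],"rotation":[0,0,0],"jaw":2.7},{"translation":[-0.8,-2.8,0],"rotation":[0,0,0],"jaw":2.7},{"translation":[-0.5,-2.1,0],"rotation":[0,0,0],"jaw":2.7},{"translation":[-0.4,-1.4,0],"rotation":[0,0,0],"jaw":2.7}]' 25
python3 -m handwheel '[{"translation":[0,0,0],"rotation":[0,0,-3],"jaw":2.7},{"translation":[0,0,0],"rotation":[0,0,-5],"jaw":2.7},{"translation":[0,0,0],"rotation":[0,0,-5],"jaw":2.7},{"translation":[0,0,0],"rotation":[0,0,-5],"jaw":2.7},{"translation":[0,0,0],"rotation":[0,0,-2.6],"jaw":2.7},{"translation":[0,0,0],"rotation":[0,0,0],"jaw":2.7},{"translation":[0,0,0],"rotation":[0,0,0],"jaw":2.7},{"translation":[0,0,0],"rotation":[0,0,0],"jaw":2.7}]' 25
python3 - <<'E'
from h import *
st(); c=snap(('wrist','w3')); pickle.dump(c,open('w3.pkl','wb'))
print(proj(c,world((.516,.2285,.28,0),[[0,82,141],[0,-82,141],[0,-98,141],[112,100,0],[112,-100,0],[-22,100,0],[-22,-100,0]])).round())
E
```

```text
time: 5.78
eef_pos: [0.5572, -0.2229, 0.3002]
eef_rot: [0.0, 0.999, -0.04, 0.001]
contact_force: [0.2, 0.8, -2.5]
width: 0.029
grasp_force: 25.0
time: 6.45
eef_pos: [0.5152, -0.0003, 0.2977]
eef_rot: [-0.0, 0.999, -0.04, -0.0]
contact_force: [0.8, 0.4, -2.1]
width: 0.0289
grasp_force: 25.0
time: 7.12
eef_pos: [0.4744, 0.218, 0.2976]
eef_rot: [-0.0, 0.999, -0.038, -0.001]
contact_force: [0.3, 0.6, -1.5]
width: 0.0291
grasp_force: 25.0
time: 7.78
eef_pos: [0.4763, 0.2144, 0.2979]
eef_rot: [0.0, 0.99, 0.139, -0.0]
contact_force: [-0.5, 0.3, -2.4]
width: 0.029
grasp_force: 25.0
t 7.78 p [0.4763 0.2144 0.2979] yawx 15.96 z [-0. -0. -1.] F [-0.5   0.28 -2.44] w 0.029 g 25.0
[[220. 174.]
 [410. 173.]
 [429. 173.]
 [229.  66.]
 [402.  66.]
 [236. 183.]
 [397. 183.]]
```

View pics/w3.png

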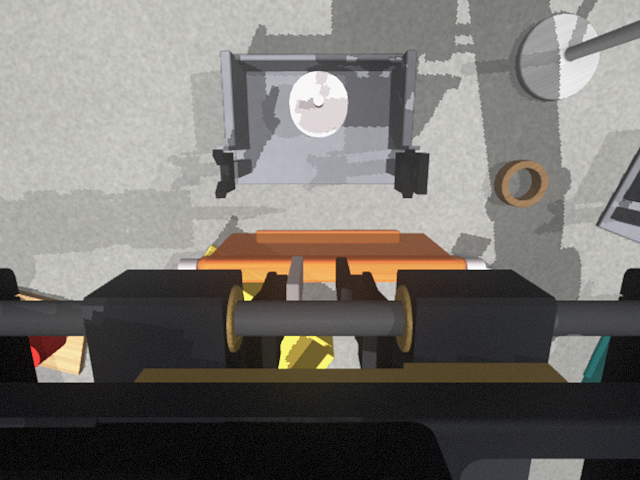

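The brackets appear at (219,172) and (428,173) against predictions of (220,174) and (429,173), so the spool-bin pose is good. Next I measure the flap in the hand and the brackets numerically in the same picture.

```bash
python3 - <<'E'
import cv2,numpy as np
from h import *
im=cv2.imread('pics/w3.png').astype(int)
dark=im.max(2)<40
for r in(152,155,160,170,180,188,192,195):
    f=lambda a,b:(lambda w:(w.min()+a,w.max()+a,len(w)) if len(w) else None)(np.where(dark[r,a:b])[0])
    print(r,f(195,262),f(380,445))
org=(im[:,:,2]>120)&(im[:,:,0]<60)&(im[:,:,2]-im[:,:,1]>50)
for r in(256,260,264,268): w=np.where(org[r,150:500])[0]+150; print('o',r,w.min(),w.max())
for r in(262,266): print('L',im[r,172:204].sum(1)//3,'R',im[r,462:494].sum(1)//3)
c=pickle.load(open('w3.pkl','rb'));s,M=st()
# flap predicted: hinge frame = tool pose, flap middle 7mm to -y(bin) of TCP, 31.7mm below
p=np.array(s['eef_pos']);yaw=np.arctan2(M[1,0],M[0,0]);h=p[2]-.0317
fl=(p[0]+.007*np.sin(yaw),p[1]-.007*np.cos(yaw),yaw,0)
H=h*1000
print(proj(c,world(fl,[[0,75,H+6],[0,-75,H+6],[7,75,H],[7,-75,H],[0,85,H],[0,-85,H]])).round(1))
E
```

```text
152 None (np.int64(414), np.int64(414), 1)
155 None None
160 None None
170 None None
180 None None
188 (np.int64(234), np.int64(234), 1) None
192 None None
195 None None
o 256 216 450
o 260 199 464Traceback (most recent call last):
  File "<stdin>", line 9, in <module>
    return umr_minimum(a, axis, None, out, keepdims, initial, where)
ValueError: zero-size array to reduction operation minimum which has no identity
```

```bash
python3 - <<'E'
import cv2,numpy as np
from h import *
im=cv2.imread('pics/w3.png').astype(int);g=im.max(2)
for r in(154,160,174,186,192): print(r,'L',g[r,206:244].tolist(),'R',g[r,386:436].tolist())
for r in(262,267): print(r,'L',im[r,174:206,::2].tolist(),'R',im[r,460:492,::2].tolist())
c=pickle.load(open('w3.pkl','rb'));s,M=st()
p=np.array(s['eef_pos']);yaw=np.arctan2(M[1,0],M[0,0]);H=(p[2]-.0317)*1000
fl=(p[0]+.007*np.sin(yaw),p[1]-.007*np.cos(yaw),yaw,0)
print(proj(c,world(fl,[[0,75,H+6],[0,-75,H+6],[7,75,H],[7,-75,H],[0,85,H],[0,-85,H]])).round(1).tolist())
b=(.516,.2285,.28,0)
print(proj(c,world(b,[[15,78,141],[15,86,141],[-15,78,141],[-15,86,141],[-15,-78,141],[-15,-90,141],[-15,-98,141],[15,-98,141]])).round(1).tolist())
E
```

```text
154 L [186, 192, 195, 189, 193, 186, 130, 57, 60, 60, 56, 67, 59, 62, 64, 56, 54, 56, 55, 55, 49, 51, 53, 48, 47, 52, 48, 136, 178, 165, 175, 193, 190, 189, 192, 190, 191, 161] R [185, 190, 156, 122, 126, 126, 125, 131, 132, 96, 50, 53, 49, 47, 50, 47, 54, 53, 43, 52, 54, 51, 54, 56, 55, 53, 57, 55, 51, 52, 49, 45, 48, 52, 50, 57, 53, 54, 53, 53, 53, 53, 46, 122, 180, 198, 198, 191, 188, 182]
160 L [187, 188, 193, 191, 195, 194, 198, 202, 156, 80, 56, 59, 61, 65, 57, 58, 59, 61, 57, 55, 55, 54, 51, 51, 52, 51, 47, 80, 117, 101, 83, 95, 84, 76, 67, 74, 73, 76] R [110, 77, 82, 82, 82, 81, 80, 84, 79, 68, 50, 48, 52, 50, 54, 52, 52, 50, 50, 52, 48, 52, 48, 55, 53, 54, 55, 51, 51, 49, 50, 54, 49, 51, 53, 55, 57, 59, 58, 61, 61, 51, 68, 159, 195, 192, 188, 195, 195, 200]
174 L [170, 174, 174, 172, 173, 169, 162, 168, 166, 169, 169, 167, 180, 187, 136, 67, 71, 63, 61, 70, 74, 78, 73, 60, 55, 52, 52, 51, 82, 123, 136, 119, 88, 72, 78, 75, 78, 71] R [188, 189, 184, 171, 150, 119, 83, 80, 69, 50, 52, 55, 53, 54, 58, 59, 57, 59, 54, 59, 58, 57, 60, 57, 49, 53, 51, 54, 60, 60, 52, 56, 59, 56, 5
[... 2031 characters left out ...]
[[88, 238], [88, 239], [89, 238], [85, 236], [79, 238], [83, 206], [104, 132], [195, 198], [247, 249], [249, 251], [248, 250], [248, 249], [248, 250], [248, 250], [248, 249], [247, 249], [247, 249], [248, 249], [247, 249], [248, 250], [248, 250], [247, 249], [248, 250], [248, 250], [250, 252], [231, 234], [167, 164], [136, 134], [115, 112], [101, 96], [107, 104], [109, 101]]
t 7.83 p [0.4765 0.2143 0.2979] yawx 15.96 z [-0. -0. -1.] F [ 0.83  0.1  -1.12] w 0.0291 g 25.0
[[193.9, 269.1], [466.8, 269.1], [196.3, 253.8], [463.9, 253.8], [179.6, 265.7], [480.4, 265.7]]
[[223.2, 155.8], [213.8, 155.9], [225.4, 191.1], [216.2, 191.1], [404.4, 190.9], [418.1, 190.9], [427.3, 190.8], [429.8, 155.6]]
```

```bash
python3 -m handwheel '[{"translation":[0.4,-0.2,0],"rotation":[0,0,0],"jaw":2.7},{"translation":[1,-0.3,0],"rotation":[0,0,0],"jaw":2.7},{"translation":[1,-0.3,0],"rotation":[0,0,0],"jaw":2.7},{"translation":[1,-0.3,0],"rotation":[0,0,0],"jaw":2.7},{"translation":[0.5,0,0],"rotation":[0,0,0],"jaw":2.7},{"translation":[0.3,0,0],"rotation":[0,0,0],"jaw":2.7},{"translation":[0,0,0],"rotation":[0,0,0],"jaw":2.7},{"translation":[0,0,0],"rotation":[0,0,0],"jaw":2.7}]' 25
python3 - <<'E'
from h import *
s,M=st(); e=(np.array([.5137,.2366,.19])-s['eef_pos'])
print((M.T@e*100).round(2))
c=snap(('wrist','w4'));pickle.dump(c,open('w4.pkl','wb'))
import cv2
im=cv2.imread('pics/w4.png');g=im.max(2)
print(proj(c,world((.5157,.2294,.28,0),[[15,86,141],[-15,86,141],[-15,-98,141],[15,-98,141]])).round(1).tolist())
for r in(215,225,235): print(r,'L',g[r,200:250:1].tolist(),'R',g[r,390:440].tolist())
E
```

```text
time: 8.5
eef_pos: [0.5143, 0.2361, 0.2978]
eef_rot: [0.0, 0.99, 0.139, -0.0]
contact_force: [0.8, -0.2, -1.9]
width: 0.0295
grasp_force: 25.0
t 8.5 p [0.5143 0.2361 0.2978] yawx 15.98 z [-0.001 -0.    -1.   ] F [ 0.79 -0.16 -1.88] w 0.0295 g 25.0
[-0.03 -0.07 10.78]
[[227.9, 205.3], [230.0, 238.3], [434.5, 238.2], [437.1, 205.1]]
215 L [168, 159, 157, 162, 164, 166, 164, 167, 169, 170, 170, 166, 164, 162, 166, 169, 166, 171, 173, 178, 179, 174, 174, 167, 164, 167, 163, 171, 174, 177, 174, 172, 173, 161, 117, 76, 73, 78, 76, 80, 81, 75, 69, 57, 52, 53, 57, 88, 115, 102] R [184, 187, 185, 190, 184, 184, 189, 188, 189, 189, 188, 179, 137, 74, 50, 56, 52, 53, 60, 66, 64, 61, 60, 64, 61, 62, 57, 52, 50, 50, 57, 55, 62, 63, 61, 51, 49, 53, 61, 64, 70, 63, 65, 60, 63, 59, 77, 157, 195, 190]
225 L [184, 188, 188, 187, 186, 189, 189, 196, 189, 193, 188, 190, 193, 190, 194, 195, 197, 195, 196, 192, 193, 190, 187, 193, 190, 191, 186, 187, 183, 186, 186, 180, 185, 191, 153, 83, 69, 64, 56, 58, 61, 63, 58, 59, 57, 53, 50, 98, 168, 191] R [199, 193, 195, 193, 191, 197, 193, 195, 195, 192, 189, 199, 141, 48, 51, 53, 49, 56, 61, 59, 60, 59, 55, 50, 53, 55, 56, 56, 50, 46, 53, 50, 53, 57, 49, 53, 49, 60, 65, 66, 64, 66, 62, 66, 66, 64, 160, 206, 200, 197]
235 L [187, 187, 181, 182, 185, 189, 187, 190, 183, 182, 186, 193, 197, 202, 192, 193, 194, 193, 195, 193, 189, 192, 191, 192, 195, 196, 189, 181, 185, 168, 133, 113, 114, 113, 110, 112, 111, 112, 114, 110, 113, 110, 113, 116, 128, 131, 135, 132, 134, 137] R [171, 172, 174, 171, 171, 175, 173, 175, 171, 156, 138, 126, 134, 129, 132, 132, 122, 115, 111, 112, 109, 110, 109, 109, 111, 113, 108, 111, 110, 113, 111, 111, 109, 107, 113, 105, 91, 69, 66, 64, 62, 60, 66, 64, 54, 148, 198, 199, 193, 187]
```

```bash
python3 -m handwheel '[{"translation":[0,-0.06,0.7],"rotation":[0,0,0],"jaw":2.7},{"translation":[0,0,1.4],"rotation":[0,0,0],"jaw":2.7},{"translation":[0,0,1.8],"rotation":[0,0,0],"jaw":2.7},{"translation":[0,0,1.8],"rotation":[0,0,0],"jaw":2.7},{"translation":[0,0,1.8],"rotation":[0,0,0],"jaw":2.7},{"translation":[0,0,1.8],"rotation":[0,0,0],"jaw":2.7},{"translation":[0,0,1],"rotation":[0,0,0],"jaw":2.7},{"translation":[0,0,0.4],"rotation":[0,0,0],"jaw":2.7}]' 25
python3 - <<'E'
from h import *
s,M=st(); e=(np.array([.5137,.2366,.19])-s['eef_pos'])
print((M.T@e*100).round(2))
c=snap(('side','d4'));c=snap(('scene','s4'))
import cv2
a,b=cv2.imread('pics/s4.png'),cv2.imread('pics/d4.png')
f=lambda im,x,y:cv2.resize(im[y:y+150,x:x+100],(400,600),interpolation=cv2.INTER_CUBIC)
cv2.imwrite('pics/g4.png',np.hstack([f(a,375,170),f(b,200,255)]))
E
```

```text
time: 9.22
eef_pos: [0.5128, 0.2361, 0.1889]
eef_rot: [0.001, 0.99, 0.139, -0.002]
contact_force: [-0.3, -0.7, -2.8]
width: 0.0291
grasp_force: 25.0
t 9.22 p [0.5128 0.2361 0.1889] yawx 15.99 z [-0.003 -0.002 -1.   ] F [-0.26 -0.69 -2.83] w 0.0291 g 25.0
[ 0.1  -0.02 -0.11]
```

```bash
python3 -m handwheel '[{"translation":[0,0,0.3],"rotation":[0,0,0],"jaw":2.7},{"translation":[0,0,0.3],"rotation":[0,0,0],"jaw":2.7},{"translation":[0,0,0.3],"rotation":[0,0,0],"jaw":2.7},{"translation":[0,0,0.3],"rotation":[0,0,0],"jaw":2.7},{"translation":[0,0,0.3],"rotation":[0,0,0],"jaw":2.7},{"translation":[0,0,0.2],"rotation":[0,0,0],"jaw":2.7},{"translation":[0,0,0.1],"rotation":[0,0,0],"jaw":2.7},{"translation":[0,0,0],"rotation":[0,0,0],"jaw":2.7}]' 25
python3 -c "from h import *;st()"
python3 -m handwheel '[{"translation":[0,0,0.1],"rotation":[0,0,0],"jaw":2.7},{"translation":[0,0,0.1],"rotation":[0,0,0],"jaw":2.7},{"translation":[0,0,0.1],"rotation":[0,0,0],"jaw":2.7},{"translation":[0,0,0.1],"rotation":[0,0,0],"jaw":2.7},{"translation":[0,0,0.1],"rotation":[0,0,0],"jaw":2.7},{"translation":[0,0,0.1],"rotation":[0,0,0],"jaw":2.7},{"translation":[0,0,0],"rotation":[0,0,0],"jaw":2.7},{"translation":[0,0,0],"rotation":[0,0,0],"jaw":2.7}]' 25
python3 -c "from h import *;st()"
```

```text
time: 9.98
eef_pos: [0.5139, 0.2367, 0.1727]
eef_rot: [0.0, 0.99, 0.139, -0.0]
contact_force: [0.1, 0.2, -2.2]
width: 0.0293
grasp_force: 25.0
t 9.98 p [0.5139 0.2367 0.1727] yawx 16.0 z [-0.001 -0.    -1.   ] F [ 0.08  0.23 -2.24] w 0.0293 g 25.0
time: 10.65
eef_pos: [0.514, 0.2368, 0.167]
eef_rot: [0.0, 0.99, 0.139, -0.0]
contact_force: [0.4, -0.7, -2.2]
width: 0.0291
grasp_force: 25.0
t 10.65 p [0.514  0.2368 0.167 ] yawx 16.0 z [-0. -0. -1.] F [ 0.42 -0.72 -2.19] w 0.0291 g 25.0
```

```bash
python3 -m handwheel '[{"translation":[0,0,0.1],"rotation":[0,0,0],"jaw":2.7},{"translation":[0,0,0.1],"rotation":[0,0,0],"jaw":2.7},{"translation":[0,0,0.1],"rotation":[0,0,0],"jaw":2.7},{"translation":[0,0,0.1],"rotation":[0,0,0],"jaw":2.7},{"translation":[0,0,0.1],"rotation":[0,0,0],"jaw":2.7},{"translation":[0,0,0.1],"rotation":[0,0,0],"jaw":2.7},{"translation":[0,0,0],"rotation":[0,0,0],"jaw":2.7},{"translation":[0,0,0],"rotation":[0,0,0],"jaw":2.7}]' 25
python3 -c "from h import *;st()"
python3 -m handwheel '[{"translation":[0,0,0.05],"rotation":[0,0,0],"jaw":2.7},{"translation":[0,0,0.05],"rotation":[0,0,0],"jaw":2.7},{"translation":[0,0,0.05],"rotation":[0,0,0],"jaw":2.7},{"translation":[0,0,0.05],"rotation":[0,0,0],"jaw":2.7},{"translation":[0,0,0.05],"rotation":[0,0,0],"jaw":2.7},{"translation":[0,0,0.05],"rotation":[0,0,0],"jaw":2.7},{"translation":[0,0,0],"rotation":[0,0,0],"jaw":2.7},{"translation":[0,0,0],"rotation":[0,0,0],"jaw":2.7}]' 25
python3 -c "from h import *;st()"
```

```text
time: 11.32
eef_pos: [0.514, 0.2368, 0.161]
eef_rot: [0.0, 0.99, 0.139, -0.0]
contact_force: [0.2, -0.7, -2.2]
width: 0.0289
grasp_force: 25.0
t 11.32 p [0.514  0.2368 0.161 ] yawx 16.0 z [-0. -0. -1.] F [ 0.23 -0.68 -2.17] w 0.0289 g 25.0
time: 11.98
eef_pos: [0.5142, 0.237, 0.1585]
eef_rot: [-0.0, 0.99, 0.139, 0.0]
contact_force: [-0.9, -0.7, 0.9]
width: 0.029
grasp_force: 25.0
t 11.98 p [0.5142 0.237  0.1585] yawx 16.01 z [ 0.001  0.    -1.   ] F [-0.85 -0.69  0.91] w 0.029 g 25.0
```

```bash
python3 -m handwheel '[{"translation":[0,0,0.05],"rotation":[0,0,0],"jaw":2.7},{"translation":[0,0,0.05],"rotation":[0,0,0],"jaw":2.7},{"translation":[0,0,0],"rotation":[0,0,0],"jaw":2.7},{"translation":[0,0,0],"rotation":[0,0,0],"jaw":2.7},{"translation":[0,0,0],"rotation":[0,0,0],"jaw":2.7},{"translation":[0,0,0],"rotation":[0,0,0],"jaw":2.7},{"translation":[0,0,0],"rotation":[0,0,0],"jaw":2.7},{"translation":[0,0,0],"rotation":[0,0,0],"jaw":2.7}]' 25
python3 -c "from h import *;s,M=st();print(s['torque'])"
```

```text
time: 12.65
eef_pos: [0.5145, 0.2371, 0.1584]
eef_rot: [-0.0, 0.99, 0.139, 0.001]
contact_force: [-2.2, -0.5, 5.7]
width: 0.0291
grasp_force: 25.0
t 12.65 p [0.5145 0.2371 0.1584] yawx 16.0 z [ 0.002  0.001 -1.   ] F [-2.21 -0.49  5.66] w 0.0291 g 25.0
[-0.1625568   0.46214508  0.03563321]
```

```bash
python3 - <<'E'
from h import *
import cv2
c=snap(('side','d5'));d=snap(('scene','s5'))
a,b=cv2.imread('pics/s5.png'),cv2.imread('pics/d5.png')
f=lambda im,x,y:cv2.resize(im[y:y+120,x:x+80],(400,600),interpolation=cv2.INTER_CUBIC)
cv2.imwrite('pics/g5.png',np.hstack([f(a,375,190),f(b,205,265)]))
# numeric: sleeve ends if seated h=.1265 vs .124
for n,C in(('side',c),('scene',d)):
  for h in(124,127): print(n,h,proj(C,world((.5157,.2294,.28,0),[[0,85,h],[0,-88,h]])).round(1).tolist())
E
```

```text
side 124 [[254.5, 375.2], [258.2, 288.3]]
side 127 [[254.2, 374.2], [258.0, 287.2]]
scene 124 [[461.6, 218.3], [389.5, 249.6]]
scene 127 [[461.9, 217.0], [389.7, 248.3]]
```

View pics/g5.png

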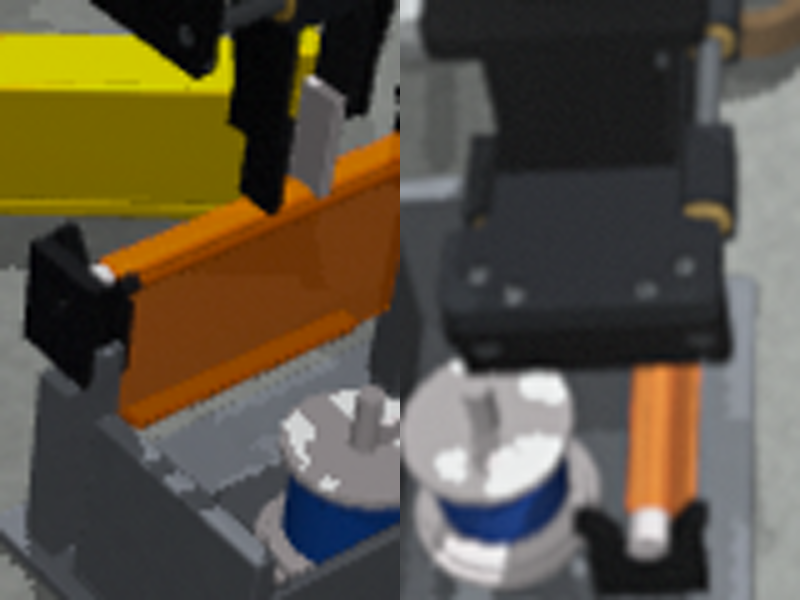

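The left sleeve sits between the prongs (side crop, (648,530)), but Fx = −2.2 N hints that it rests on the +x flare. I'll ease it toward −x and watch z.

```bash
python3 -m handwheel '[{"translation":[-0.05,0,0],"rotation":[0,0,0],"jaw":2.7},{"translation":[-0.05,0,0],"rotation":[0,0,0],"jaw":2.7},{"translation":[-0.05,0,0],"rotation":[0,0,0],"jaw":2.7},{"translation":[0,0,0],"rotation":[0,0,0],"jaw":2.7},{"translation":[0,0,0],"rotation":[0,0,0],"jaw":2.7},{"translation":[0,0,0],"rotation":[0,0,0],"jaw":2.7},{"translation":[0,0,0],"rotation":[0,0,0],"jaw":2.7},{"translation":[0,0,0],"rotation":[0,0,0],"jaw":2.7}]' 25
python3 -c "from h import *;s,M=st();print(s['torque'])"
```

```text
time: 13.42
eef_pos: [0.5138, 0.2369, 0.1584]
eef_rot: [-0.0, 0.99, 0.139, 0.002]
contact_force: [0.6, 1.1, 5.3]
width: 0.0291
grasp_force: 25.0
t 13.42 p [0.5138 0.2369 0.1584] yawx 15.99 z [ 0.003  0.001 -1.   ] F [0.57 1.13 5.33] w 0.0291 g 25.0
[-0.05022785 -0.03548639 -0.04391535]
```

z stays level while the side force vanishes, so the sleeves lie on the cradle floor (axis about 126.7 mm). Release slowly.

```bash
python3 -m handwheel '[{"translation":[0,0,-0.05],"rotation":[0,0,0],"jaw":2.9},{"translation":[0,0,0],"rotation":[0,0,0],"jaw":3.2},{"translation":[0,0,0],"rotation":[0,0,0],"jaw":3.5},{"translation":[0,0,0],"rotation":[0,0,0],"jaw":3.8},{"translation":[0,0,0],"rotation":[0,0,0],"jaw":4.2},{"translation":[0,0,0],"rotation":[0,0,0],"jaw":4.6},{"translation":[0,0,0],"rotation":[0,0,0],"jaw":5},{"translation":[0,0,0],"rotation":[0,0,0],"jaw":5.4}]' 10
python3 -c "from h import *;st()"
python3 -m handwheel '[{"translation":[0,0,0],"rotation":[0,0,0],"jaw":5.8},{"translation":[0,0,0],"rotation":[0,0,0],"jaw":6.2},{"translation":[0,0,0],"rotation":[0,0,0],"jaw":6.8},{"translation":[0,0,0],"rotation":[0,0,0],"jaw":7.4},{"translation":[0,0,0],"rotation":[0,0,0],"jaw":8},{"translation":[0,0,0],"rotation":[0,0,0],"jaw":8.6},{"translation":[0,0,0],"rotation":[0,0,0],"jaw":8.7},{"translation":[0,0,0],"rotation":[0,0,0],"jaw":8.7}]' 10
python3 -c "from h import *;st()"
```

```text
time: 14.08
eef_pos: [0.5127, 0.2356, 0.1571]
eef_rot: [0.0, 0.99, 0.139, -0.0]
contact_force: [1.2, -3.1, 1.7]
width: 0.0502
grasp_force: 1.5
t 14.08 p [0.5127 0.2356 0.1571] yawx 15.96 z [-0.    -0.001 -1.   ] F [ 1.23 -3.14  1.7 ] w 0.0502 g 1.5
time: 14.75
eef_pos: [0.5126, 0.2365, 0.1575]
eef_rot: [-0.0, 0.99, 0.139, -0.0]
contact_force: [-0.6, -1.0, 0.5]
width: 0.0854
grasp_force: 0.0
t 14.75 p [0.5126 0.2365 0.1575] yawx 16.01 z [-0.  0. -1.] F [-0.61 -1.01  0.48] w 0.0854 g 0.0
```

```bash
python3 -m handwheel '[{"translation":[0,0,-0.3],"rotation":[0,0,0],"jaw":8.7},{"translation":[0,0,-0.7],"rotation":[0,0,0],"jaw":8.7},{"translation":[0,0,-1.5],"rotation":[0,0,0],"jaw":8.7},{"translation":[0,0,-2.3],"rotation":[0,0,0],"jaw":8.7},{"translation":[0,0,-2.5],"rotation":[0,0,0],"jaw":8.7},{"translation":[0,0,-2.5],"rotation":[0,0,0],"jaw":8.7},{"translation":[0,0,-2.5],"rotation":[0,0,0],"jaw":8.7},{"translation":[0,0,-1.8],"rotation":[0,0,0],"jaw":8.7}]' 10
python3 - <<'E'
from h import *
import cv2
st(); c=snap(('wrist','w6'));im=cv2.imread('pics/w6.png').astype(int)
b=(.5157,.2294,.28,0);h=126.7
P={'wtabtop':[-9,22,h+48],'btab_out':[-9,-22,h+48],'btab_in':[-9,-8,h+48],'btab_out0x':[9,-22,h+48],'railL':[0,75,h+6],'railR':[0,-75,h+6],'slL':[0,85,h],'slR':[0,-85,h]}
for k,v in P.items(): print(k,proj(c,world(b,v)).round(1).tolist())
org=((im[:,:,2]>120)&(im[:,:,0]<110)&(im[:,:,2]-im[:,:,1]>50)).astype('uint8')
n,l,s,_=cv2.connectedComponentsWithStats(org)
for q in s[1:]:
    if q[4]>100: print('orange',q.tolist())
for r in(240,245,250,255): print(r,im[r,285:365].max(1).tolist())
E
```

```text
time: 15.42
eef_pos: [0.5132, 0.2367, 0.302]
eef_rot: [-0.0, 0.99, 0.139, 0.002]
contact_force: [0.5, -0.2, -0.2]
width: 0.0869
grasp_force: 0.0
t 15.42 p [0.5132 0.2367 0.302 ] yawx 16.0 z [ 0.003  0.001 -1.   ] F [ 0.5  -0.17 -0.18] w 0.0869 g 0.0
wtabtop [[300.6, 239.6]]
btab_out [[354.3, 239.6]]
btab_in [[337.2, 239.6]]
btab_out0x [[354.8, 218.0]]
railL [[245.2, 219.0]]
railR [[407.8, 219.0]]
slL [[235.7, 217.8]]
slR [[417.0, 217.7]]
orange [275, 201, 97, 9, 775]
orange [244, 213, 56, 15, 745]
orange [307, 213, 35, 15, 497]
orange [349, 213, 56, 15, 797]
240 [156, 158, 158, 158, 162, 168, 164, 164, 163, 164, 158, 156, 153, 209, 233, 230, 228, 229, 229, 233, 187, 143, 165, 162, 160, 157, 166, 167, 162, 160, 159, 156, 161, 157, 161, 163, 159, 160, 160, 163, 164, 159, 160, 153, 156, 160, 162, 160, 160, 159, 161, 160, 155, 156, 158, 157, 161, 163, 162, 112, 53, 63, 59, 60, 61, 51, 75, 143, 165, 154, 157, 155, 151, 153, 154, 157, 157, 160, 156, 156]
245 [160, 162, 162, 158, 161, 163, 163, 162, 158, 157, 159, 160, 161, 160, 163, 162, 168, 163, 161, 164, 164, 162, 157, 158, 161, 159, 16
[... 377 characters left out ...]
 161, 163, 166, 162, 163, 162, 160, 161, 164, 158, 157, 159, 160, 163, 161, 158, 160, 154, 154, 157, 154, 157, 156, 157, 160, 163, 161, 160, 163, 157, 159, 163, 160, 160, 157, 156, 157, 159, 165, 167, 166, 169, 166, 163, 166, 161, 159, 158, 162, 158, 160, 160, 162, 165, 165, 165, 162, 161, 162]
255 [158, 159, 161, 158, 155, 155, 159, 157, 163, 165, 164, 157, 161, 158, 158, 155, 160, 159, 161, 160, 160, 162, 164, 163, 163, 163, 159, 160, 160, 163, 160, 160, 162, 159, 158, 159, 164, 164, 163, 163, 161, 162, 165, 166, 161, 156, 156, 160, 162, 160, 159, 156, 163, 163, 161, 156, 163, 160, 164, 161, 160, 158, 161, 164, 165, 160, 161, 163, 164, 159, 156, 152, 155, 158, 162, 164, 167, 169, 167, 160]
```

The outer faces of the tabs are 53.7 px apart, exactly as predicted for a pin fully out. The rail is level and on the hinge line.

```bash
python3 -c "from cell import *;print(hand_in())"
```

```text
the job is handed in; nothing more can be done
None
```

The orange flap now hangs in the spool bin's cradles and the gripper is clear. The last wrist picture puts the pin fully out and the rail level, measured numerically rather than viewed. I never touched the prism, lamp base or tape roll, and the job was handed in at about 15.5 s.

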